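Draw the bottom brass shim from its magazine

ROBOT

A 6-joint arm with a two-finger parallel gripper is mounted at the origin on the work surface. World frame = base frame: x ahead of the robot, y to its left, z up, the work surface at z = 0. Lengths are in m, angles in rad, forces in N, time in s.
With the tool pointing down it reaches from about 0.375 to 0.975 m from the base axis. Payload 3.8 kg.
Tool frame: the origin (TCP) lies midway between the tips of the shut fingers; the grasp point (between the pads) lies 19 mm behind it; x points along the fingers, y is the direction in which the jaws open and shut, and the axes are right-handed (so a half turn about x gives the same grasp; the last joint's range is limited). The gripper opens to 88 mm and grips with 3 to 60 N. Pads are 18 mm wide; open, the fingers measure 123 mm over their backs; the gripper's body (75 mm by 187 mm) begins 45 mm behind the grasp point.
Start: joints at [1.268, 0.264, 1.604, -0, 1.274, -0.037], TCP at [0.177, 0.651, 0.239] pointing down, gripper open.
Joint ranges: [-2.63, 2.63], [-0.94, 2.18], [0.31, 2.57], [-1.31, 4.45], [0, 2.66], [-2.55, 2.55]. Speed limits (rad/s): [2.57, 2.57, 3.14, 3.14, 3.14, 3.14].

INTERFACE

Orientations are given as a rotation vector (axis times angle).
In Python, from cell import manip, inverse_kinematics, cams, order gives the robot as it stands. Calls block until the motion is done:
- manip.move_pose(position, orientation): joint-space move of the TCP to a pose.
- manip.move_linear(position, rate=0.15, rot=None): straight line of the TCP; rot=None keeps the orientation; rate is the mean speed in m/s.
- manip.set_joints(angles): joint-space move.
- manip.set_gripper(opening, force=None): finger opening in m; force is the grip in N (None keeps the last); returns when the fingers have stopped.
- manip.dwell(seconds).
- inverse_kinematics(position, orientation): joint angles nearest the present ones, or None.
- manip.state(): the state.
- cams.capture(name): name is "scene" or "top"; returns a dict with "image" (480x640x3 uint8, blue, green, red), "z_map" (480x640 float32, m along the optical axis (not along the pixel's ray), 0 where there is no reading), "intrinsics" (3x3 intrinsics, pixels), "position" and "orientation" of the camera in the world. Camera axes: x right, y down, z forward; pixel columns grow to the right and rows downward; lengths in m; the calibration is good to about 2 mm. A picture is of the moment at which its call begins.
A pose or a line that the arm cannot do raises manip.IKError and nothing moves.
- order.close_job(): hands the job in, once; it reports no verdict.
The state is a dict: "clock": time; "joint_pos": joint angles; "joint_velocities": joint speeds; "tau": joint torques, N m; "tool_pos": TCP position; "tcp_rot": TCP orientation; "contact_force": force on the tool from outside, world axes, zero at the start; "moment": the same for the moment, N m; "gripper_width": finger opening in m.
Only numpy, scipy, OpenCV 4.12 (cv2) and the standard library are available. Lean on these libraries where they do the work, as an engineer would, in place of code of your own. Each camera call takes 0.05 s, during which the arm holds its last target.

TASK

Slide the bottom brass shim plate straight out of its magazine along the runway, so that the brass plates above drop down by themselves, and leave it lying flat and square on the runway, covering the green strip. Do not lift the brass plates above it, and leave the silvery plates in the other magazine where they are.

Things in the scene. Friction and masses are not known exactly. Their poses are not given: they have to be found in the camera images.
- brass_bottom_center (a point): Centre (half-way up) of the bottom one of three alike brass-yellow plates: 120 mm long (x), 40 wide (y), 12 thick, about 0.4 kg, with a 14 mm slot from the middle to its rear (+x) end. About 44 mm of its solid front (-x) end sticks out of the magazine and can be gripped across its width from above; the other two lie on its rear part inside the magazine.
- brass_top_center (a point): Centre (half-way up) of the top brass plate of that stack (same size and axes). It lies 30 mm above the runway at first and must lie 18 mm above it once the bottom plate is out.
- brass_magazine: Blue magazine of the brass plates, fixed; origin on the bench below its tower (x -67 to 67 mm, 54 wide, 58 high; foot 136 x 90 x 6). A 17 mm high slot in its -x wall lets out one plate, onto a runway: rail 26 wide, top 14 above the bench, along -x to x = -215 (plates overhang it 7 mm each side, bench below). Green strip 120 x 26 on it, middle at x = -145, y = 0: the plate's centre goes there.
- steel_bottom_center (a point): Centre of the bottom plate of the other magazine, which is alike (blue, with its own green strip) but holds three silvery plates of the same shape and size. To be left alone. Which magazine stands left and which right varies.
Things that resemble listed ones, but are neither listed nor needed, are in the scene too. What is shaped like the part that bears brass_bottom_center but black is not meant.

How it is judged:
By the outcome, as a careful person would: the job done as asked, in the order asked, and still so for the second after the job is handed in, with the robot touching nothing.
It also fails if it takes over 32 s, if anything falls off the work surface, if the arm or the gripper's body presses on something with over 40 N, if the wrist force passes 120 N, or if a joint passes its speed limit or range.

## Working session

There is one attempt and no reset: what is moved stays moved. The work goes in short steps, each a Python script; the robot and the scene stay as the last script left them, time stands still between calls to the robot, and variables do not carry over. Pictures are saved under pics/ and viewed, and the job is handed in when it is done.

```bash
ls; mkdir -p pics; python3 - <<'E'
from cell import manip,cams
import cv2,pickle
s=manip.state();print(s)
d={}
for n in("scene","top"):
    c=cams.capture(n);d[n]=c;cv2.imwrite(f"pics/{n}0.png",c["image"]);print(n,c["position"],c["orientation"],c["intrinsics"])
pickle.dump(d,open("c0.pkl","wb"))
E
```

```text
pics
{'clock': 0.0, 'joint_pos': array([ 1.26813760e+00,  2.64742784e-01,  1.60534632e+00, -2.82558742e-05,
        1.27367549e+00, -3.69327375e-02]), 'joint_velocities': array([ 0.00151408, -0.00016412,  0.00182892,  0.00207353, -0.00116118,
        0.00039183]), 'tau': array([-2.11860068e-03, -5.02105951e+01, -3.56869054e+01,  7.24433642e-02,
        2.96249357e-02, -2.00400486e-04]), 'tool_pos': array([0.1770872 , 0.65063911, 0.23740992]), 'tcp_rot': array([ 0.2069039 ,  1.56105351, -0.21028196]), 'contact_force': array([-0.30884464, -0.7942719 , -0.64442124]), 'moment': array([ 0.00581808,  0.01426072, -0.01906145]), 'gripper_width': 0.0881545067738924}
scene [0.84947555 0.49685399 0.50229314] [-0.77744264 -2.47465913  1.22533448] [[494.96121832   0.         315.13524195]
 [  0.         494.96121832 245.1605995 ]
 [  0.           0.           1.        ]]
top [0.39292349 0.03181953 0.93720838] [-2.18894311  2.1575431  -0.14950067] [[494.88566695   0.         333.87550664]
 [  0.         494.88566695 237.03647149]
 [  0.           0.           1.        ]]
```

View pics/scene0.png

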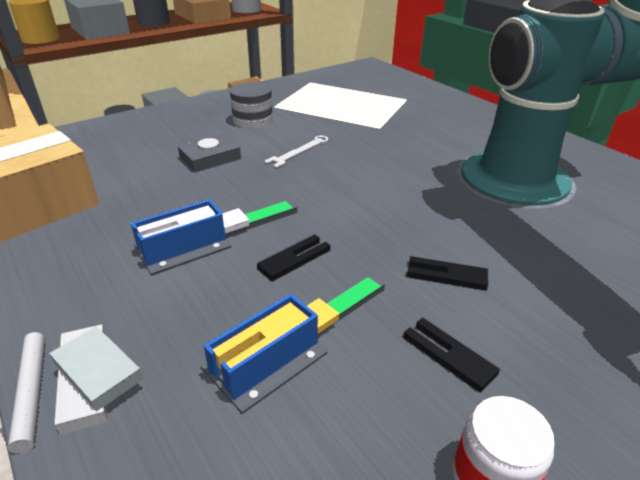

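View pics/top0.png

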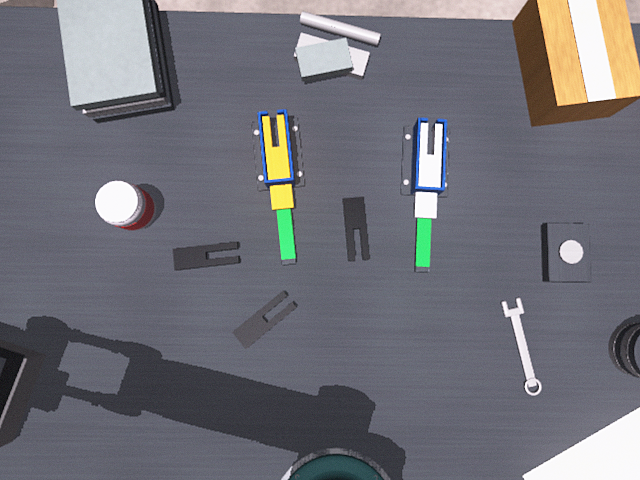

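The scene view shows the brass magazine at about (265,345), with its plate front at (320,315) and strip at (357,298). In the top view it is the left one: tower (276,148), plate front (282,196), strip (287,235). The silver magazine is at (430,155) in the top view. Next I'll measure the brass one.

```bash
cat > h.py <<'E'
import cv2,numpy as np
from scipy.spatial.transform import Rotation as R
def rays(c,uv,z):
    K=c["intrinsics"];uv=np.atleast_2d(np.asarray(uv,float))
    d=np.c_[uv,np.ones(len(uv))]@np.linalg.inv(K).T@R.from_rotvec(c["orientation"]).as_matrix().T
    p=np.asarray(c["position"]);t=(z-p[2])/d[:,2]
    return p+d*t[:,None]
def masks(c):
    h=cv2.cvtColor(c["image"],cv2.COLOR_BGR2HSV)
    return {"g":cv2.inRange(h,(50,120,60),(80,255,255)),"y":cv2.inRange(h,(18,120,90),(32,255,255)),"b":cv2.inRange(h,(100,150,60),(125,255,255))}
def blobs(m,mn=100):
    n,l,s,ce=cv2.connectedComponentsWithStats(m)
    return [((l==i),s[i],ce[i]) for i in range(1,n) if s[i][4]>mn]
def rect(c,mask,z):
    cs,_=cv2.findContours(mask.astype(np.uint8),cv2.RETR_EXTERNAL,cv2.CHAIN_APPROX_NONE)
    k=max(cs,key=cv2.contourArea)[:,0]
    P=rays(c,k,z)[:,:2]*1000
    r=cv2.minAreaRect(P.astype(np.float32));return r,cv2.boxPoints(r)
E
python3 - <<'E'
import pickle;from h import *
d=pickle.load(open("c0.pkl","rb"))
for n,c in d.items():
    M=masks(c)
    for k,z in(("g",.014),("y",.026),("b",.058)):
        for m,s,ce in blobs(M[k]):
            r,b=rect(c,m,z);print(n,k,s,"c",np.round(r[0],1),"sz",np.round(r[1],1),"a",round(r[2],2),b.round(1).tolist())
c=d["top"]
for uv in((287,235),(282,196),(276,165)):
    zz=c["z_map"][uv[1],uv[0]];K=c["intrinsics"]
    p=R.from_rotvec(c["orientation"]).as_matrix()@(zz*np.linalg.inv(K)@[*uv,1])+c["position"];print(uv,p)
E
```

```text
scene g [246 201  46  22 420] c [ 489.4 -158.4] sz [29.2 86.9] a 87.4 [[445.29998779296875, -171.0], [532.0999755859375, -175.0], [533.4000244140625, -145.8000030517578], [446.70001220703125, -141.8000030517578]]
scene g [328 277  53  37 782] c [499.3  99.9] sz [85.6 27.8] a 7.09 [[455.1000061035156, 108.4000015258789], [458.6000061035156, 80.80000305175781], [543.5, 91.4000015258789], [540.0999755859375, 119.0]]
scene y [   9    0   50   44 1677] c [  557.1 -1881.4] sz [805.6 157.7] a 81.41 [[419.0, -2267.89990234375], [574.9000244140625, -2291.5], [695.2999877929688, -1494.9000244140625], [539.2999877929688, -1471.4000244140625]]
scene y [308 299  31  34 523] c [572.  113.6] sz [43.2 48.7] a 6.2 [[547.9000244140625, 135.39999389648438], [553.2000122070312, 87.0999984741211], [596.0999755859375, 91.69999694824219], [590.7999877929688, 140.10000610351562]]
scene y [ 214  303   94   65 2168] c [655.4  98.6] sz [135.2  37.7] a 7.21 [[586.0, 108.80000305175781], [590.7000122070312, 71.4000015258789], [724.9000244140625, 88.4000015258789], [720.2000122070312, 125.80000305175781]]
scene b
[... 1584 characters left out ...]
[547.0999755859375, 128.1999969482422], [552.0, 87.0999984741211], [597.9000244140625, 92.5999984741211], [593.0, 133.6999969482422]]
top b [258 109  36  74 557] c [660.1 120.9] sz [134.3  54.5] a 7.05 [[590.0999755859375, 139.8000030517578], [596.7999877929688, 85.5999984741211], [730.0, 102.0999984741211], [723.2999877929688, 156.3000030517578]]
top b [415 118  32  73 494] c [ 650.8 -163.3] sz [ 53.8 134. ] a 87.47 [[582.7000122070312, -187.1999969482422], [716.5999755859375, -193.1999969482422], [719.0, -139.39999389648438], [585.0999755859375, -133.5]]
(287, 235) [0.50141001 0.09901644 0.01504485]
(282, 196) [0.57351279 0.10938399 0.02479375]
(276, 165) [0.62634262 0.11977748 0.04859591]
```

```bash
cat >> h.py <<'E'
A=np.radians(7.12);U=np.array([np.cos(A),np.sin(A),0]);O=np.array([.6601,.1210,0])
def P(s,z): return O+U*s+np.array([0,0,z])
def down(sign):
    x=np.array([0,0,-1.]);y=sign*np.array([-np.sin(A),np.cos(A),0])
    return R.from_matrix(np.c_[x,y,np.cross(x,y)]).as_rotvec()
def rep(manip):
    s=manip.state();q=s["tool_pos"]-O
    print("t%.2f s=%.1f lat=%.1f z=%.1f w=%.1f F"%(s["clock"],1e3*q@U,1e3*(q[1]*U[0]-q[0]*U[1]),1e3*q[2],1e3*s["gripper_width"]),s["contact_force"].round(1),s["tcp_rot"].round(3))
E
python3 - <<'E'
from h import *
from cell import manip,inverse_kinematics
q=manip.state()["joint_pos"]
best=min((np.abs(j-q).max(),sg) for sg in(1,-1) if (j:=inverse_kinematics(P(-.094,.1),down(sg))) is not None)
sg=best[1];print(best)
manip.move_pose(P(-.094,.11),down(sg));rep(manip)
print(down(sg))
manip.move_linear(P(-.094,.03),rate=.1);rep(manip)
E
```

```text
(np.float64(1.5107230980398134), 1)
t2.52 s=-93.8 lat=0.7 z=110.2 w=87.8 F [0.5 0.  0.7] [-0.098  1.568  0.098]
[-0.0975881   1.56859235  0.0975881 ]
t3.47 s=-93.3 lat=0.0 z=30.6 w=87.7 F [-0.1  0.2  0.9] [-0.098  1.567  0.098]
```

```bash
python3 - <<'E'
from h import *
from cell import manip,cams
manip.move_linear(P(-.094,.006),rate=.05);rep(manip)
manip.set_gripper(.055,20);rep(manip)
c=cams.capture("scene");cv2.imwrite("pics/pre.png",c["image"][150:450,100:500].repeat(2,0).repeat(2,1))
E
```

```text
t4.10 s=-94.2 lat=-0.0 z=5.6 w=87.9 F [-0.9  0.8 -0.2] [-0.098  1.569  0.098]
t4.75 s=-94.0 lat=0.0 z=6.1 w=55.1 F [-0.7  0.1 -0.3] [-0.098  1.568  0.098]
```

View pics/pre.png

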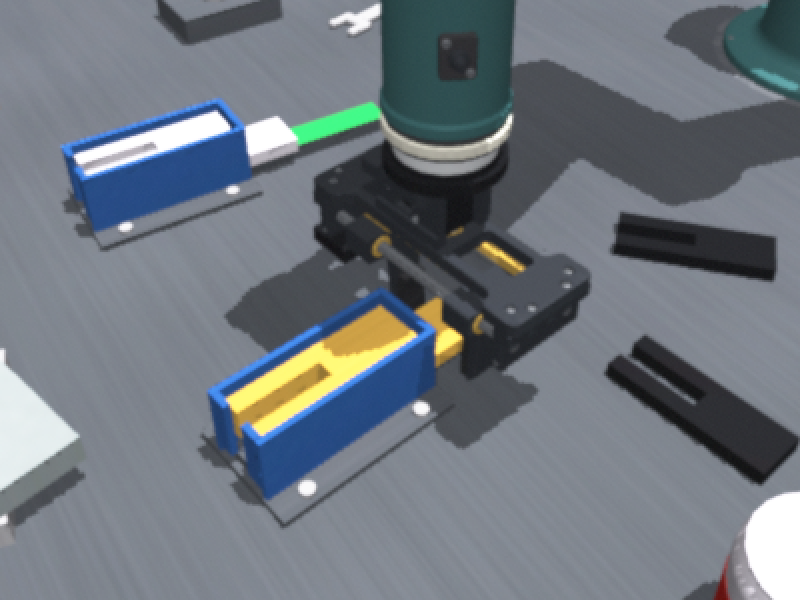

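The fingers at about (480,340) in the crop straddle the plate front at (440,335), and the body is clear of the tower. I'll grip and pull.

```bash
python3 - <<'E'
from h import *
from cell import manip,cams
manip.set_gripper(.03,25);rep(manip)
z=.006
for s in(-.099,-.120,-.150):
    manip.move_linear(P(s,z),rate=.05);rep(manip)
c=cams.capture("scene");cv2.imwrite("pics/mid.png",c["image"][150:450,100:500].repeat(2,0).repeat(2,1))
E
```

```text
t5.17 s=-94.1 lat=-0.1 z=6.0 w=39.6 F [ 0.4 -1.  -0.2] [-0.098  1.569  0.097]
t5.42 s=-97.3 lat=0.0 z=6.5 w=39.5 F [ 5.2  0.8 -3.8] [-0.097  1.564  0.098]
t5.99 s=-115.8 lat=0.0 z=7.6 w=39.8 F [ 8.9  0.5 -3.3] [-0.097  1.56   0.098]
t6.74 s=-148.9 lat=0.1 z=6.5 w=39.4 F [ 5.4 -0.1 -0.3] [-0.097  1.567  0.098]
```

View pics/mid.png

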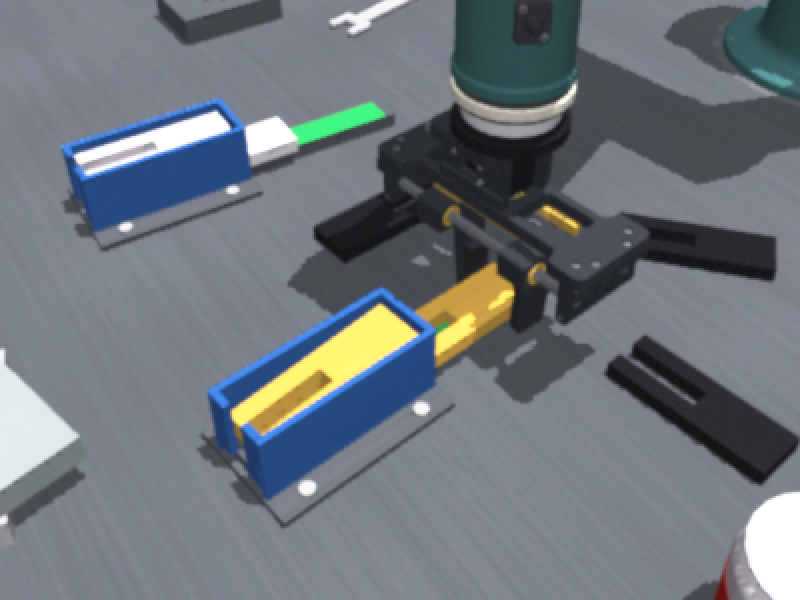

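The plate is sliding out at (470,320) and the upper plates are still in the tower, tipping at the rear as expected. Continuing.

```bash
python3 - <<'E'
from h import *
from cell import manip,cams
for s in(-.170,-.188):
    manip.move_linear(P(s,.006),rate=.05);rep(manip)
manip.dwell(.3);rep(manip)
for n in("scene","top"):
    c=cams.capture(n);im=c["image"];cr=im[150:450,100:500] if n=="scene" else im[80:300,180:480];cv2.imwrite(f"pics/out_{n}.png",cv2.resize(cr,None,fx=2,fy=2))
    for m,s,ce in blobs(masks(c)["y"],60):
        if n=="top" and s[0]>500: continue
        r,b=rect(c,m,.026)
        q=(b/1e3-O[:2]);print(n,s,r[2],np.c_[q@U[:2],q@[-U[1],U[0]]].round(4).tolist())
E
```

```text
t7.34 s=-171.0 lat=0.0 z=6.0 w=39.4 F [-1.6 -1.   6.7] [-0.098  1.571  0.098]
t7.85 s=-189.1 lat=-0.0 z=6.0 w=39.3 F [-0.4  0.2  6. ] [-0.098  1.57   0.098]
t8.15 s=-189.1 lat=0.0 z=6.0 w=39.6 F [-1.  0.  6.] [-0.098  1.571  0.097]
scene [   9    0   50   44 1674] 81.40664672851562 [[-0.5354, -2.3406], [-0.3836, -2.3833], [-0.1654, -1.6078], [-0.3172, -1.5651]]
scene [389 241  21  14 138] 7.732780933380127 [[-0.2925, -0.0018], [-0.2921, -0.0406], [-0.2763, -0.0404], [-0.2767, -0.0016]]
scene [ 308  270   69   59 1797] 7.1069416999816895 [[-0.2047, 0.0283], [-0.2048, -0.021], [-0.0769, -0.0211], [-0.0769, 0.0283]]
scene [ 216  309   88   62 1511] 7.206608295440674 [[-0.0683, -0.0033], [-0.0682, -0.0302], [0.0618, -0.03], [0.0618, -0.0031]]
top [ 263  118   28   61 1065] 7.099066734313965 [[-0.0525, 0.0215], [-0.0525, -0.0196], [0.0639, -0.0196], [0.0639, 0.0214]]
```

View pics/out_scene.png

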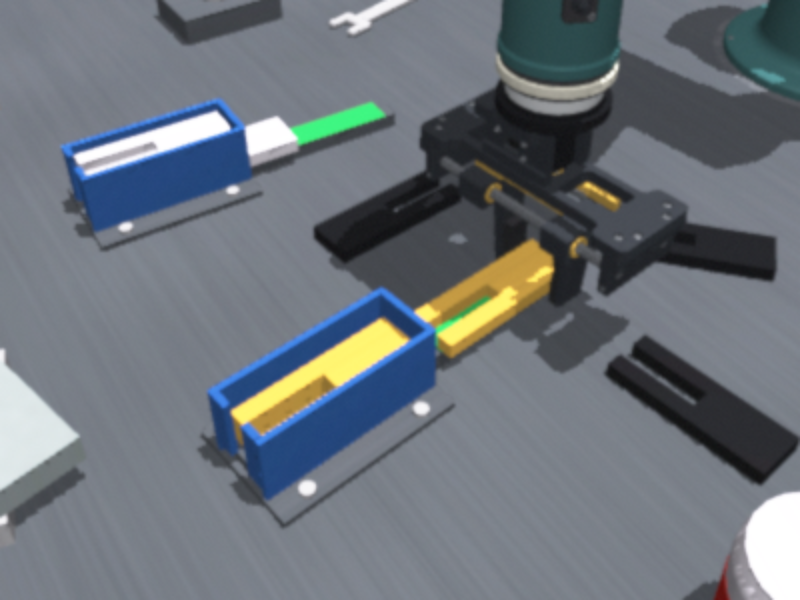

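View pics/out_top.png

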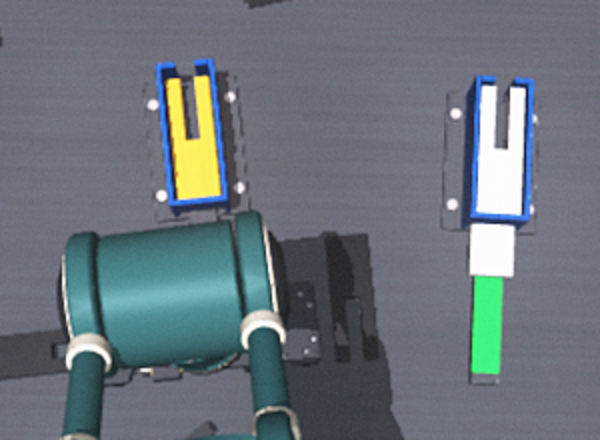

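The plate is out at about (500,295) in the scene crop, and the upper plates have dropped level. I'll release, rise and measure.

```bash
python3 - <<'E'
from h import *
from cell import manip,cams
manip.set_gripper(.064);rep(manip)
s=manip.state()["tool_pos"]
manip.move_linear(P(-.189,.09),rate=.12);rep(manip)
manip.move_pose(P(-.189,.15)+[0,.25,0.05],down(1));rep(manip)
for n in("scene","top"):
    c=cams.capture(n);im=c["image"];cr=im[150:450,100:500] if n=="scene" else im[80:300,180:480];cv2.imwrite(f"pics/rel_{n}.png",cv2.resize(cr,None,fx=2,fy=2))
    for k,z in(("y",.026),("g",.014)):
      for m,s,ce in blobs(masks(c)[k],15):
        if (n=="top" and s[0]>500)or s[1]<50: continue
        r,b=rect(c,m,z)
        q=(b/1e3-O[:2]);print(n,k,s,round(r[2],2),(1e3*np.c_[q@U[:2],q@[-U[1],U[0]]]).round(1).tolist())
    K=c["intrinsics"];v,u=np.mgrid[0:480,0:640];zz=c["z_map"]
    X=np.stack([(u-K[0,2])/K[0,0]*zz,(v-K[1,2])/K[1,1]*zz,zz],-1)@R.from_rotvec(c["orientation"]).as_matrix().T+c["position"]
    y=(masks(c)["y"]>0)&(zz>0);q=X-O;sx=q@U;la=q@np.array([-U[1],U[0],0])
    for a,b in((-.2,-.18),(-.18,-.16),(-.16,-.14),(-.14,-.12),(-.12,-.09),(-.05,-.03),(-.03,0),(0,.03),(.03,.055)):
        mm=y&(sx>a)&(sx<b)&(abs(la)<.018)&(X[...,2]>.0)
        if mm.sum():print(n,a,b,mm.sum(),"z",np.median(X[...,2][mm]).round(4))
E
```

```text
t8.78 s=-188.3 lat=-0.0 z=5.8 w=63.7 F [-0.1 -0.4 -0.1] [-0.098  1.569  0.098]
t9.63 s=-189.6 lat=-0.0 z=89.4 w=63.9 F [ 0.1 -0.4  0.3] [-0.098  1.57   0.098]
t10.69 s=-158.7 lat=246.9 z=198.6 w=64.2 F [ 0.4 -0.5 -0.8] [-0.099  1.571  0.096]
scene y [509 178  98  42 474] 6.8 [[-618.8, 161.9], [-619.8, -21.4], [-596.2, -21.5], [-595.2, 161.8]]
scene y [522 197  11  17  64] 22.37 [[-581.5, 46.5], [-578.7, 36.5], [-519.5, 52.6], [-522.2, 62.7]]
scene y [626 200  14  11  99] 27.4 [[-712.5, 180.4], [-705.3, 161.0], [-674.9, 172.2], [-682.1, 191.7]]
scene y [ 308  270   78   59 1895] 7.05 [[-204.7, 28.4], [-204.8, -20.0], [-77.0, -20.2], [-76.9, 28.3]]
scene y [ 216  309   88   62 1518] 7.18 [[-68.3, -3.0], [-68.3, -30.1], [61.8, -30.0], [61.8, -2.8]]
scene g [435  74  10   8  22] 68.69 [[-1044.8, -511.6], [-1024.5, -522.6], [-994.7, -467.7], [-1015.0, -456.7]]
scene g [246 201  46  22 420] 87.4 [[-249.3, -263.2], [-163.7, -277.8], [-158.8, -249.0], [-244.4, -234.4]]
scene g [318 298  27  19  88] 7.09 [[-144.6, -2.7], [-144.6, -7.5], [-93.8, -7.6], [-93.8, -2.8]]
scene -0.2 -0.18 221 z 0.0
[... 290 characters left out ...]
.2], [-52.5, -19.6], [64.0, -19.5], [63.9, 21.4]]
top y [ 270  194   29   67 1219] 7.05 [[-205.8, 22.1], [-205.9, -19.9], [-84.6, -20.1], [-84.5, 21.9]]
top y [116 213   9   4  24] 0.97 [[-92.5, 306.5], [-94.0, 292.0], [-88.5, 291.4], [-86.9, 305.9]]
top g [279 196   9  31 191] 7.71 [[-142.1, 7.2], [-142.0, -4.9], [-84.4, -4.3], [-84.5, 7.8]]
top g [415 218  16  49 698] 87.47 [[-248.4, -260.7], [-157.8, -276.1], [-153.2, -249.2], [-243.8, -233.8]]
top -0.2 -0.18 214 z 0.0246
top -0.18 -0.16 209 z 0.0247
top -0.16 -0.14 193 z 0.0249
top -0.14 -0.12 132 z 0.0245
top -0.12 -0.09 198 z 0.0246
top -0.05 -0.03 202 z 0.037
top -0.03 0 301 z 0.0368
top 0 0.03 189 z 0.0363
top 0.03 0.055 165 z 0.0366
```

View pics/rel_scene.png

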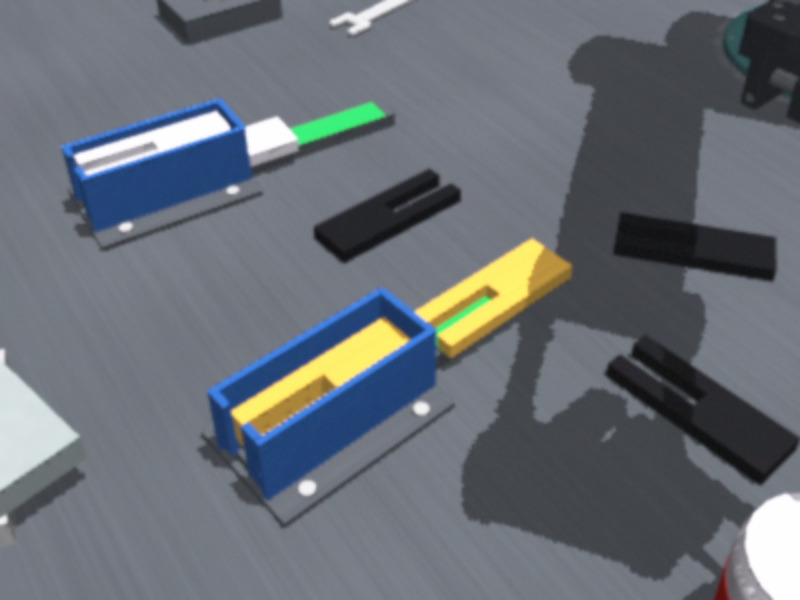

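View pics/rel_top.png

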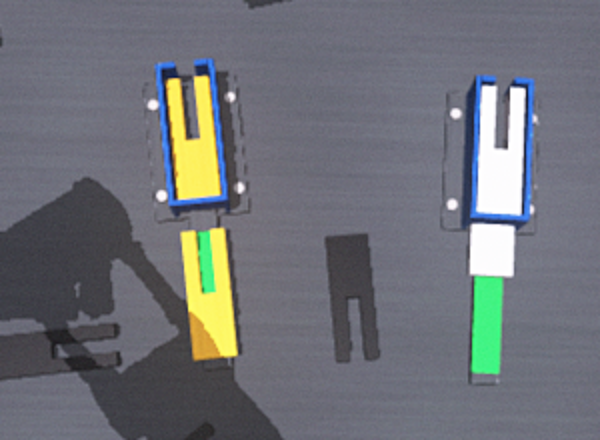

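The released plate lies on the runway at (255,295) in the top crop: its ends are at s = -205.8 and -84.5 mm, its yaw is 7.05°, and green shows only through the slot. The dropped stack's depth profile has a ~1 mm slope, so I'll compare it with the untouched steel stack and the starting state.

```bash
python3 - <<'E'
from h import *
from cell import manip,cams
import pickle
c0=pickle.load(open("c0.pkl","rb"))
A2=np.radians(-2.53);U2=np.array([np.cos(A2),np.sin(A2),0]);O2=np.array([.6508,-.1633,0])
for lab in("start","now"):
  for n in("scene","top"):
    c=c0[n] if lab=="start" else cams.capture(n)
    K=c["intrinsics"];v,u=np.mgrid[0:480,0:640];zz=c["z_map"]
    X=np.stack([(u-K[0,2])/K[0,0]*zz,(v-K[1,2])/K[1,1]*zz,zz],-1)@R.from_rotvec(c["orientation"]).as_matrix().T+c["position"]
    for nm,o,w in(("brass",O,U),("steel",O2,U2)):
        q=X-o;s=q@w;l=q@np.array([-w[1],w[0],0])
        print(lab,n,nm,"tower",[round(1e3*float(np.median(X[...,2][m])),1) for a in(-50,-40,-30,-20,-10) if (m:=(zz>0)&(s>a/1e3)&(s<a/1e3+.01)&(abs(l)<.012)).any()],
          "tines",[round(1e3*float(np.median(X[...,2][m])),1) for a in(5,15,25,35,45) if (m:=(zz>0)&(s>a/1e3)&(s<a/1e3+.01)&(abs(abs(l)-.013)<.003)).any()])
E
```

```text
start scene brass tower [49.6, 49.8, 49.6, 49.7, 49.7] tines [49.6, 49.4, 49.6, 49.4, 49.5]
start scene steel tower [49.6, 49.6, 49.6, 49.7, 50.0] tines [49.2, 49.6, 49.4, 49.5, 49.6]
start top brass tower [49.0, 48.8, 48.4, 48.6, 48.7] tines [48.8, 48.2, 48.2, 48.7, 48.7]
start top steel tower [48.6, 48.7, 48.6, 48.6, 48.5] tines [48.3, 48.8, 48.3, 48.6, 48.4]
now scene brass tower [37.6, 37.6, 37.6, 37.8, 37.1] tines [37.7, 37.9, 37.6, 37.5, 37.5]
now scene steel tower [49.7, 49.6, 49.4, 49.8, 49.7] tines [49.1, 49.1, 49.8, 49.4, 49.4]
now top brass tower [36.9, 37.0, 36.7, 36.7, 36.3] tines [37.0, 36.6, 36.6, 36.5, 37.1]
now top steel tower [48.3, 48.3, 48.5, 48.7, 48.7] tines [48.2, 48.2, 48.6, 48.8, 48.6]
```

The brass stack is level and has dropped 12 mm (49.6 → 37.6 mm). The steel stack is unchanged, so I'm handing the job in.

```bash
python3 - <<'E'
from h import *
from cell import manip,order
rep(manip);print(order.close_job())
E
```

```text
t10.89 s=-158.3 lat=246.5 z=199.0 w=64.1 F [-0.4 -0.2  0.8] [-0.097  1.57   0.095]
the job is handed in; nothing more can be done
None
```

The bottom brass plate is out of its magazine and lying flat on the green strip. I gripped its front end across the width, slid it about 94 mm straight along the runway, released it, moved the arm clear and handed in at 10.9 s. The highest pull force I read, at the stops between moves, was about 10 N.

**Bottom plate:** its centre is at about -145.2 mm against the -145 mm target. It is square to within about 0.1°, and its top is level within the depth noise. Green shows only through the plate's own slot.

**Other plates:** the two upper brass plates dropped level by 12 mm, from 49.6 to 37.6 mm at the top. The silvery plates' heights are unchanged.

**Disagreements in the checks:**
- **Sideways position:** the top view puts the plate about 1 mm off the strip's middle line, and the scene view gives 0 to 2 mm. Both are within the 2 mm calibration.
- **Stack slope:** a first rough depth check hinted at a 1 mm slope in the dropped stack. A cleaner check did not confirm it.

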